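# Zero the parcel scale, slide the parcel on, print the label

### The job

With the weighing plate still empty, press the blue zero key with the fingertips and hold it down for at least 0.3 s; press firmly enough that the flat key responds but gently enough not to damage it. Then slide the parcel along the ledge (without lifting or tipping it) until it sits centred on the marked square of the weighing plate, let go of it, and press the green print key the same way to print its label. Press each key only at its turn, never press the red off key, and leave the parcel on the plate and the other things on the desk where they are.

Things in the scene. Friction and masses are not known exactly. Their poses are not given: they have to be found in the camera images.
- plate (a point): Centre of the top face of the steel weighing plate: 190 x 190 mm, flat, 50 mm above the desk, a black square outline of 113 mm printed round its centre. Fixed in the parcel station, which stands fixed on the desk. Axes of the station: x away from the robot, y from the ledge towards the plate, z up (yaw up to 0.2 rad).
- ledge (a point): Centre of the top of the white ledge beside the plate, 192 mm (x) by 222 mm (y), 50 mm above the desk, exactly level with the plate and joined to its -y side, so that a parcel slides freely across. Same axes as the plate. In front of ledge and plate (-x side) runs a lower strip, 30 mm high and 100 mm deep: the key panel in front of the plate, an open side tray in front of the ledge.
- parcel: Closed cardboard parcel with an orange band, 110 (x) x 100 (y) x 60 (z) mm, 0.4 to 0.7 kg, too wide for the gripper, standing on the ledge, roughly square to it (within about 0.25 rad). Origin at the centre of its underside; z up; its y axis points roughly at the plate, so its -y face is the one to push.
- zero_key: Blue flat membrane key (white ring), 34 x 34 mm, on the panel in front of the plate. Origin: centre of its top face, 34 mm above the desk; z up. Yields straight down from 3 N, 2 mm travel, bottoms at 8 N; responds to over 4 N held 0.3 s; damaged above 25 N. The 3 keys lie in a row along the station's y, 55 mm apart, in any order, 160 mm in front (-x) of the plate's centre line.
- print_key: Green flat membrane key (white bar on it), same size, springs and limits as the zero key. Origin at the centre of its top face.
- off_key: Red flat membrane key (thin white dash), same size and springs; must not be pressed. Origin at the centre of its top face.
- tape_roll: Bystander: yellow roll of packing tape, 90 mm across, 45 mm high, lying flat on the station's side tray in front of the ledge. Origin under its centre.
- water_bottle: Bystander: clear bottle with blue label, 66 mm across, 200 mm high, upright on the desk. Origin under its centre.
- mug: Bystander: blue mug, 84 mm across, 95 mm high, upright. Origin under its centre.
- phone: Bystander: black phone lying flat, 150 x 72 x 9 mm. Origin under its centre.
- stapler: Bystander: red and black stapler, 150 x 36 x 46 mm, lying on the desk. Origin under its centre.
- hole_punch: Bystander: blue and grey hole punch, 100 x 120 x 50 mm. Origin under its centre.
Things that resemble listed ones, but are neither listed nor needed, are in the scene too. What is shaped like the parcel but pink is not meant.

How it is judged:
By the outcome, as a careful person would: the job done as asked, in the order asked, and still so for the second after the job is handed in, with the robot touching nothing.
It also fails if it takes over 64 s, if anything falls off the work surface, if the arm or the gripper's body presses on something with over 40 N, if the wrist force passes 120 N, or if a joint passes its speed limit or range.

### The arm

A 6-joint arm with a two-finger parallel gripper is mounted at the origin on the work surface. World frame = base frame: x ahead of the robot, y to its left, z up, the work surface at z = 0. Lengths are in m, angles in degrees, forces in N, time in s.
With the tool pointing down it reaches from about 0.35 to 0.875 m from the base axis. Payload 4.2 kg.
Tool frame: the origin (TCP) lies at the very end of the fingers, on their centre line; the grasp point (between the pads) lies 19 mm behind it; y points along the fingers, z is the direction in which the jaws open and shut, and the axes are right-handed (so a half turn about y gives the same grasp; the last joint's range is limited). The gripper opens to 87 mm and grips with 3 to 60 N. Pads are 19 mm wide; open, the fingers measure 117 mm over their backs; the gripper's body (75 mm by 190 mm) begins 51 mm behind the grasp point.
Start: joints at [82.884, 22.042, 0.453, 0, -68.411, -14.817], TCP at [0.233, 0.58, 0.223] pointing down, gripper open.
Joint ranges: [-179.83, 179.83], [-69.29, 118.12], [-61.27, 80.66], [-181.25, 117.63], [-171.15, -9.14], [-177.46, 177.46]. Speed limits (degrees/s): [159.86, 159.86, 180, 180, 180, 180].

### API

Orientations are given as a 3x3 rotation matrix whose columns are the frame's x, y, z axes.
In Python, from station import r, eyes gives the robot as it stands.
- The arm moves only by the tool play_rows, never from a script. Its argument "deltas" is one flat list of numbers, 5 for each row, row after row: the closure in counts, from 0 (fully open) to 255 (shut), then the shift along the tool's x, y, z in mm, then the turn about the tool's y in rad. In form: [claw, tx, ty, tz, roll, claw, tx, ty, tz, roll, ...]. A call has exactly 10 rows; each row shifts and turns the commanded pose from where the row before left it, along the tool's axes as they then stand; what a row does not reach is not made up. A row lasts 1/10 s, in which the tool goes at most 50 mm and 8.59 degrees, less where a joint would pass 70% of its speed; a pose out of reach is approached as far as the arm can. A call is refused whole if a number of a shift passes 50 or a number of a turn 0.15, either way. A call with a gripper value outside its range is refused whole. The fingers move at their own pace and stop on an object; the grip force is fixed at half the most. Time passes only in rows, so rows that do not move let the fingers close, or fill a call up. It gives the time, the measured TCP pose, the force and the opening at its end, in the units of the state.
- r.sense(): the state, without advancing time (a new reading comes with each control period).
- eyes.capture(name): name is "scene" or "top"; returns a dict with "img" (400x640x3 uint8, blue, green, red), "vfov" (degrees; the focal length in pixels is half the picture's height over the tangent of half this angle, whatever the lens; pixels are square), "cx", "cy" (the principal point, pixels), "R" (3x3) and "t" (3): a world point X has camera coordinates R X + t. Camera axes: x right, y down, z forward; pixel columns grow to the right and rows downward; lengths in m; the calibration is good to about 2 mm. A picture is of the moment at which its call begins. There is no depth.
- r.finish_job(): hands the job in, once; it reports no verdict.
The state is a dict: "time_s": time; "joints": joint angles; "joint_velocities": joint speeds; "effort": joint torques, N m; "tcp_pos": TCP position; "ee_rot": TCP orientation; "wrist_force": force on the tool from outside, world axes, zero at the start; "moment": the same for the moment, N m; "gripper_width": opening from 0.0 (shut) to 1.0 (fully open).
Only numpy, scipy, OpenCV 4.12 (cv2) and the standard library are available. Lean on these libraries where they do the work, as an engineer would, in place of code of your own. Each camera call takes 0.05 s, during which the arm holds its last target.

## Working session

There is one attempt and no reset: what is moved stays moved. The work goes in short steps, Python scripts to look and compute and a tool call to move; the robot and the scene stay as the last step left them, time stands still between calls to the robot, and variables do not carry over. Pictures are saved under pics/ and viewed, and the job is handed in when it is done.

Besides the shell and the picture viewer there is one more tool, called as name(argument=value, ...) on one line, values as JSON. play_rows: Moves the arm, as the interface text tells. Its arguments: {"type":"object","properties":{"deltas":{"type":"array","items":{"type":"number"}}},"required":["deltas"]}

```bash
mkdir -p pics; ls
python3 - <<'E'
from station import r, eyes
import cv2,numpy as np
np.set_printoptions(precision=4,suppress=True)
for n in ("scene","top"):
    c=eyes.capture(n); cv2.imwrite(f"pics/{n}0.png",c["img"])
    print(n,c["vfov"],c["cx"],c["cy"],np.array(c["R"]),np.array(c["t"]), -np.array(c["R"]).T@np.array(c["t"]))
s=r.sense()
for k,v in s.items(): print(k,np.array(v))
E
```

```text
pics
scene 51.344230418771915 316.8806932034296 198.54928817744647 [[ 0.6239  0.7815 -0.0061]
 [ 0.6781 -0.5452 -0.4929]
 [-0.3885  0.3034 -0.8701]] [-0.3326 -0.2828  1.6599] [ 1.0441 -0.3979  1.3029]
top 43.32876160309665 317.2228614863494 198.0523479285764 [[ 0.0099 -1.      0.0007]
 [-0.9782 -0.0098 -0.2074]
 [ 0.2074  0.0014 -0.9783]] [0.0234 0.4881 1.5043] [0.1653 0.0261 1.5728]
time_s 0.1
joints [ 82.8829  22.0883   0.3888  -0.0252 -68.4121 -14.8188]
joint_velocities [-0.0877 -0.0658  0.1349  0.1267  0.0024 -0.1209]
effort [ -0.0003 -39.1689  18.7934   4.2319   0.0134  -0.0001]
tcp_pos [0.2332 0.5793 0.2216]
ee_rot [[-0.9275 -0.0006 -0.3737]
 [ 0.3737 -0.0019 -0.9275]
 [-0.0001 -1.      0.002 ]]
wrist_force [-0.1624 -0.9909  0.7026]
moment [0.0128 0.0005 0.0145]
gripper_width 0.9996857574391412
```

View pics/scene0.png

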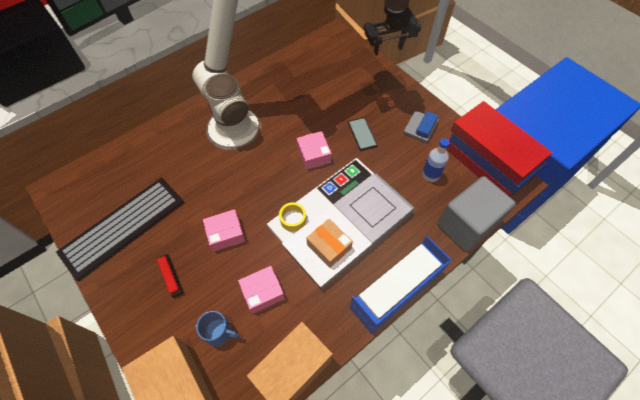

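View pics/top0.png

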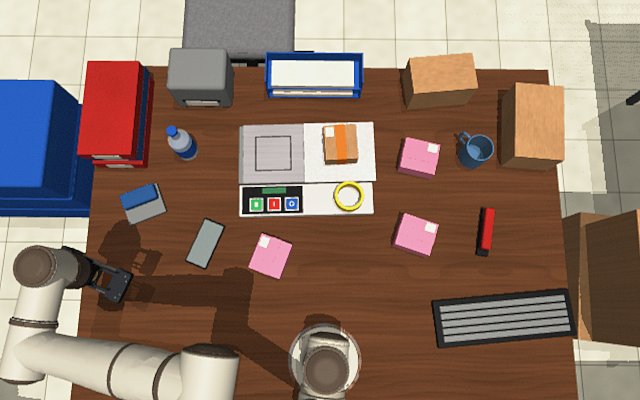

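The top view shows the plate square at about (273,153), the orange-banded parcel at (340,144), and the tape at (348,195). The keys are green (257,204), red (274,204) and blue (291,204). The four pink boxes, at (419,157), (415,234), (270,256) and the scene view's matching ones, are decoys. The brown one on the ledge fits the description. I'll enlarge it to confirm and measure.

```bash
cat > h.py <<'E'
import cv2,numpy as np
np.set_printoptions(precision=4,suppress=True)
def ray(c,u,v):
    f=200/np.tan(np.radians(c["vfov"]/2)); R=np.array(c["R"]);t=np.array(c["t"])
    d=R.T@np.array([(u-c["cx"])/f,(v-c["cy"])/f,1]); return -R.T@t,d
def onz(c,u,v,z):
    o,d=ray(c,u,v); return o+d*(z-o[2])/d[2]
def proj(c,X):
    f=200/np.tan(np.radians(c["vfov"]/2)); p=np.array(c["R"])@np.array(X)+np.array(c["t"])
    return np.array([c["cx"]+f*p[0]/p[2],c["cy"]+f*p[1]/p[2]])
def blob(c,mask,box,z,k=1):
    m=np.zeros_like(mask);x0,y0,x1,y1=box;m[y0:y1,x0:x1]=mask[y0:y1,x0:x1]
    cs=sorted(cv2.findContours(m,cv2.RETR_EXTERNAL,cv2.CHAIN_APPROX_NONE)[0],key=cv2.contourArea)[::-1][:k]
    out=[]
    for q in cs:
        pts=np.array([onz(c,u,v,z)[:2] for u,v in q[:,0,:]],np.float32)
        rc=cv2.minAreaRect(pts*1000)
        out.append((q[:,0].mean(0),cv2.contourArea(q),rc))
    return out
E
python3 - <<'E'
from station import r, eyes
from h import *
t=eyes.capture("top");s=eyes.capture("scene")
a=cv2.resize(t["img"][110:225,230:385],None,fx=5,fy=5,interpolation=cv2.INTER_CUBIC)
b=cv2.resize(s["img"][150:290,260:420],None,fx=4.2,fy=4.2,interpolation=cv2.INTER_CUBIC)
cv2.imwrite("pics/ct.png",a);cv2.imwrite("pics/cs.png",b)
for n,c,box in(("top",t,(235,190,310,216)),("scene",s,(315,160,365,200))):
    h=cv2.cvtColor(c["img"],cv2.COLOR_BGR2HSV)
    for col,lo,hi in(("blue",100,130),("green",40,85),("red",0,8)):
        m=((h[...,0]>=lo)&(h[...,0]<=hi)&(h[...,1]>120)&(h[...,2]>90)).astype(np.uint8)*255
        for o in blob(c,m,box,.034,2): print(n,col,o)
E
```

```text
top blue (array([291.3714, 203.3714]), 80.5, ((473.3603515625, 108.28846740722656), (28.826982498168945, 28.10405731201172), 1.0678999423980713))
top green (array([255.6286, 204.1429]), 72.5, ((469.044677734375, 220.373046875), (29.251285552978516, 28.08283805847168), 1.9170502424240112))
top green (array([273.3469, 191.6122]), 22.5, ((511.1067810058594, 163.92813110351562), (9.633538246154785, 69.00135803222656), 0.5759879946708679))
top red (array([273.5, 203.5]), 81.0, ((472.7840881347656, 164.38812255859375), (29.063968658447266, 28.100101470947266), 1.4925808906555176))
scene blue (array([329.1818, 187.5909]), 50.0, ((469.9103088378906, 106.45088195800781), (29.793102264404297, 29.778718948364258), 1.201694130897522))
scene green (array([352.  , 170.55]), 42.0, ((466.2792053222656, 217.5436553955078), (25.65505027770996, 28.79256248474121), 89.97245025634766))
scene red (array([340.5   , 179.0417]), 60.0, ((467.75970458984375, 161.26290893554688), (33.05836868286133, 30.664899826049805), 0.38683217763900757))
scene red (array([330.4286, 166.7143]), 1.5, ((404.24005126953125, 168.27752685546875), (10.19137954711914, 9.488720893859863), 73.23004913330078))
```

View pics/ct.png

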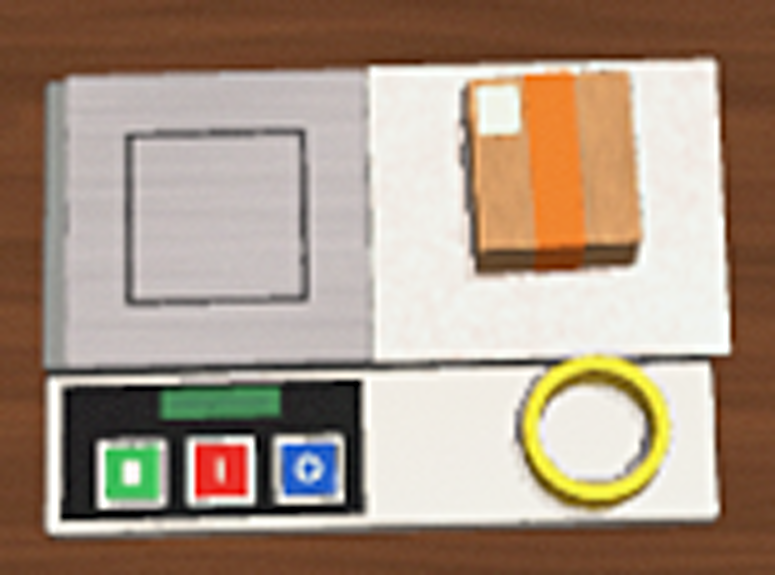

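View pics/cs.png

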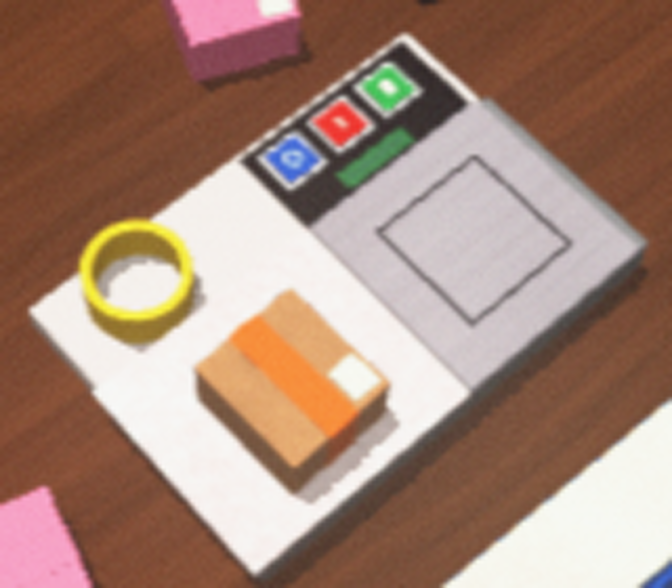

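The crops confirm the parcel: cardboard with an orange band, on the ledge. The zero key is blue with a ring, the off key red with a dash and the print key green with a bar. I read the corners off the crops for the square and the parcel top.

Run:
```python
from station import r, eyes
from h import *
t=eyes.capture("top");s=eyes.capture("scene")
def T(p): return [((u+.5)/5-.5+230,(v+.5)/5-.5+110) for u,v in p]
def S(p): return [((u+.5)/4.2-.5+260,(v+.5)/4.2-.5+150) for u,v in p]
for name,z,pt,ps in(("square",.05,[(127,131),(305,130),(306,298),(128,302)],[(474,156),(571,242),(473,324),(377,232)]),
  ("parceltop",.11,[(469,83),(628,72),(640,243),(478,250)],[(388,380),(293,465),(197,372),(290,291)]),
  ("ledge",.05,[(369,67),(717,60),(731,354),(374,360)],None)):
    for c,p in((t,T(pt)),(s,S(ps) if ps else [])):
        if not p: continue
        w=np.array([onz(c,u,v,z)[:2]*1000 for u,v in p]); rc=cv2.minAreaRect(w.astype(np.float32))
        e=(w[1]-w[0]+w[2]-w[3]); print(name,w.round(0).tolist(),"mean",w.mean(0),rc[1],"-y dir yaw",np.degrees(np.arctan2(-e[0]*-1,-e[1])))
h=cv2.cvtColor(t["img"],cv2.COLOR_BGR2HSV)
m=((h[...,0]>22)&(h[...,0]<35)&(h[...,1]>150)).astype(np.uint8)*255
print("tape",blob(t,m,(320,170,380,220),.03))
```

```text
square [[688.0, 228.0], [690.0, 115.0], [580.0, 112.0], [576.0, 223.0]] mean [633.3663 169.3815] (112.3653335571289, 112.99340057373047) -y dir yaw 1.4106519066461636
square [[570.0, 221.0], [680.0, 227.0], [685.0, 115.0], [574.0, 110.0]] mean [627.0748 168.4186] (110.71367645263672, 112.21830749511719) -y dir yaw 92.90475166770597
parceltop [[700.0, 11.0], [709.0, -86.0], [600.0, -93.0], [594.0, 5.0]] mean [650.7534 -40.4661] (109.14599609375, 97.987548828125) -y dir yaw 3.9491239219465832
parceltop [[696.0, 11.0], [704.0, -87.0], [603.0, -96.0], [594.0, 1.0]] mean [649.1563 -42.9592] (103.08075714111328, 97.75807189941406) -y dir yaw 4.791439083991512
ledge [[733.0, 75.0], [740.0, -147.0], [546.0, -154.0], [540.0, 69.0]] mean [639.575  -39.4242] (193.51710510253906, 222.50277709960938) -y dir yaw 1.682952900563394
tape [(array([348.4337, 195.9277]), 632.5, ((500.8213806152344, -70.09619140625), (88.66889953613281, 95.43145751953125), 82.22362518310547))]
```

```bash
cat >> h.py <<'E'
def plan(r,tgt,yaw,n,ps=None,z0=None):
    """tgt mm, yaw (deg) = heading of tool z in world; tool y down. rows rounded."""
    s=r.sense() if ps is None else None
    p=np.array(s["tcp_pos"])*1000; R=np.array(s["ee_rot"]); a=np.arctan2(R[1,2],R[0,2])
    d=(np.radians(yaw)-a+np.pi)%(2*np.pi)-np.pi; roll=round(-d/n,3)
    tgt=np.array(tgt,float); p0=p.copy()
    for i in range(n):
        z=np.array([np.cos(a),np.sin(a),0]); y=np.array([0,0,-1.]); x=np.cross(y,z)
        goal=p0+(tgt-p0)*(i+1)/n; D=goal-p
        q=np.round([x@D,y@D,z@D],1 if n<10 or abs(D).max()<5 else 0)
        p=p+x*q[0]+y*q[1]+z*q[2]; a-=roll
        print([*q.tolist(),roll],end=" ")
    print("\nend",p,np.degrees(a))
E
python3 - <<'E'
from station import r, eyes
from h import *
t=eyes.capture("top")
h=cv2.cvtColor(t["img"],cv2.COLOR_BGR2HSV)
print("bottle",onz(t,182,148,.15),"pink",onz(t,270,256,.06))
plan(r,(472.5,108,222),-178,11)
E
```

```text
bottle [0.6138 0.4285 0.15  ] pink [0.307 0.168 0.06 ]
[-36.0, 0.0, 32.0, np.float64(0.105)] [-39.0, 0.0, 27.0, np.float64(0.105)] [-42.0, 0.0, 24.0, np.float64(0.105)] [-45.0, 0.0, 19.0, np.float64(0.105)] [-46.0, 0.0, 14.0, np.float64(0.105)] [-47.0, 0.0, 9.0, np.float64(0.105)] [-48.0, 0.0, 4.0, np.float64(0.105)] [-48.0, 0.0, -0.0, np.float64(0.105)] [-47.0, 0.0, -6.0, np.float64(0.105)] [-47.0, 0.0, -11.0, np.float64(0.105)] [-46.0, 0.0, -16.0, np.float64(0.105)] 
end [472.9074 107.6337 222.2952] -178.11085891569107
```

play_rows(deltas=[255,-36,0,32,0.105,255,-39,0,27,0.105,255,-42,0,24,0.105,255,-45,0,19,0.105,255,-46,0,14,0.105,255,-47,0,9,0.105,255,-48,0,4,0.105,255,-48,0,0,0.105,255,-47,0,-6,0.105,255,-47,0,-11,0.105])

```text
time_s: 1.35
tcp_pos: [0.4513, 0.1494, 0.223]
ee_rot: [[-0.134, 0.001, -0.991], [0.991, 0.001, -0.134], [0.001, -1.0, -0.001]]
wrist_force: [1.5, 0.1, -0.2]
gripper_width: 0.175
```

Run:
```python
from station import r, eyes
from h import *
s=r.sense(); print(s["time_s"],s["tcp_pos"],s["wrist_force"],s["gripper_width"],s["joint_velocities"])
plan(r,(472.5,108,75),-178,8)
```

```text
1.35 [0.4513 0.1494 0.223 ] [ 1.4896  0.0968 -0.1538] 0.17473906054768368 [-60.319    5.7107   6.5914   0.165   -0.6165   0.259 ]
[-5.5, 18.5, -1.9, np.float64(0.012)] [-5.4, 18.5, -2.0, np.float64(0.012)] [-5.5, 18.5, -2.1, np.float64(0.012)] [-5.4, 18.5, -2.1, np.float64(0.012)] [-5.4, 18.5, -2.2, np.float64(0.012)] [-5.3, 18.5, -2.3, np.float64(0.012)] [-5.4, 18.5, -2.3, np.float64(0.012)] [-5.3, 18.5, -2.4, np.float64(0.012)] 
end [472.5223 107.9793  75.0227] -177.80843120182806
```

play_rows(deltas=[255,-13,14,-5,0.03,255,-13,20,-5,0.03,255,-9,20,-4,0.02,255,-8,20,-5,0.02,255,0,20,0,0,255,0,20,0,0,255,0,20,0,0,255,0,14,0,0,255,0,0,0,0,255,0,0,0,0])

```text
time_s: 2.35
tcp_pos: [0.4743, 0.1103, 0.0749]
ee_rot: [[-0.038, 0.0, -0.999], [0.999, -0.0, -0.038], [-0.0, -1.0, -0.0]]
wrist_force: [0.5, 0.3, 1.4]
gripper_width: 0.008
```

Run:
```python
from station import r, eyes
from h import *
s=r.sense(); print(s["time_s"],s["tcp_pos"],s["wrist_force"],s["gripper_width"])
plan(r,(472.5,108,40),-178,1)
for n in("top","scene"):
    c=eyes.capture(n); u=proj(c,s["tcp_pos"]).astype(int); print(n,u)
    cv2.imwrite(f"pics/k_{n}.png",cv2.resize(c["img"][u[1]-40:u[1]+40,u[0]-50:u[0]+50],None,fx=6,fy=6,interpolation=cv2.INTER_CUBIC))
```

```text
2.35 [0.4743 0.1103 0.0749] [0.5407 0.2792 1.4029] 0.00804681111769875
[-2.3, 34.9, 1.9, np.float64(0.003)] 
end [472.5286 107.9687  39.9717] -177.97566729880558
top [290 200]
scene [331 181]
```

View pics/k_scene.png

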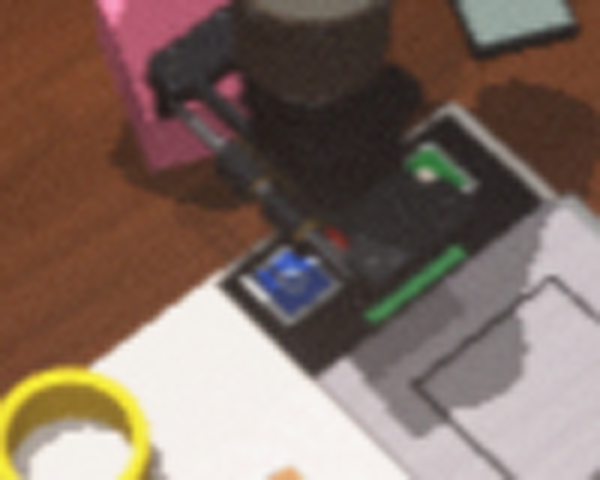

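The enlarged scene view shows the closed fingertips hovering over the blue key, at about (295,270) in the crop. The pink box is clear and well below the gripper body.

play_rows(deltas=[255,-2.3,10,1.9,0,255,0,12,0,0,255,0,10,0,0,255,0,5,0,0,255,0,1,0,0,255,0,0,0,0,255,0,0,0,0,255,0,0,0,0,255,0,0,0,0,255,0,0,0,0])

```text
time_s: 3.45
tcp_pos: [0.4723, 0.1079, 0.0368]
ee_rot: [[-0.038, 0.0, -0.999], [0.999, 0.0, -0.038], [0.0, -1.0, -0.0]]
wrist_force: [0.4, 0.5, 0.1]
gripper_width: 0.004
```

Run:
```python
from station import r, eyes
from h import *
for i in range(3):
    s=r.sense(); print(s["time_s"],s["tcp_pos"],s["wrist_force"]); eyes.capture("top")
```

```text
3.45 [0.4723 0.1079 0.0368] [0.3901 0.4843 0.1204]
3.5 [0.4723 0.1079 0.0367] [-0.1729  0.9129 -0.2648]
3.55 [0.4723 0.1079 0.0367] [0.1784 0.242  0.4142]
```

play_rows(deltas=[255,0,1,0,0,255,0,1,0,0,255,0,0.6,0,0,255,0,0.4,0,0,255,0,0.4,0,0,255,0,0.4,0,0,255,0,0,0,0,255,0,0,0,0,255,0,0,0,0,255,0,0,0,0])

```text
time_s: 4.6
tcp_pos: [0.4722, 0.1078, 0.0332]
ee_rot: [[-0.038, 0.0, -0.999], [0.999, -0.0, -0.038], [-0.0, -1.0, -0.0]]
wrist_force: [-1.1, -0.2, 5.5]
gripper_width: 0.004
```

Run:
```python
from station import r, eyes
from h import *
for i in range(3):
    s=r.sense(); print(s["time_s"],s["tcp_pos"],s["wrist_force"],s["moment"]); eyes.capture("top")
```

```text
4.6 [0.4722 0.1078 0.0332] [-1.1499 -0.1854  5.5331] [ 0.0827  0.5449 -0.0396]
4.65 [0.4722 0.1079 0.0331] [-1.4122 -0.1182  6.1311] [0.0612 0.5489 0.053 ]
4.7 [0.4722 0.1078 0.0331] [-2.4113 -0.0505  6.3808] [0.163  0.4947 0.0165]
```

The key reads about 6 N, within its 4–8 N band. I'll hold a little longer, then lift off.

play_rows(deltas=[255,0,0.2,0,0,255,0,0,0,0,255,0,0,0,0,255,0,0,0,0,255,0,0,0,0,255,0,-5,0,0,255,0,-25,0,0,255,0,-40,0,0,255,0,-45,0,0,108,0,-45,0,0])

```text
time_s: 5.75
tcp_pos: [0.4717, 0.1076, 0.194]
ee_rot: [[-0.038, -0.001, -0.999], [0.999, -0.0, -0.038], [-0.0, -1.0, 0.001]]
wrist_force: [1.3, -0.1, -0.1]
gripper_width: 0.041
```

Run:
```python
from station import r, eyes
from h import *
s=r.sense(); print(s["time_s"],s["tcp_pos"])
plan(r,(655.6,-117,200),-175.7,8)
```

```text
5.75 [0.4717 0.1076 0.194 ]
[-28.9, -0.8, -21.9, np.float64(-0.005)] [-29.1, -0.7, -21.8, np.float64(-0.005)] [-29.1, -0.8, -21.6, np.float64(-0.005)] [-29.2, -0.7, -21.4, np.float64(-0.005)] [-29.4, -0.8, -21.4, np.float64(-0.005)] [-29.5, -0.7, -21.1, np.float64(-0.005)] [-29.5, -0.8, -21.1, np.float64(-0.005)] [-29.7, -0.7, -20.9, np.float64(-0.005)] 
end [ 655.6446 -117.0002  199.963 ] -175.53949038801943
```

play_rows(deltas=[108,-29,0,-22,-0.005,108,-29,0,-22,-0.005,108,-29,0,-22,-0.005,108,-29,0,-21,-0.005,108,-29,0,-21,-0.005,108,-29.5,0,-21,-0.005,108,-29.5,0,-21,-0.005,108,-30,0,-21,-0.005,108,0,0,0,0,108,0,0,0,0])

```text
time_s: 6.75
tcp_pos: [0.6556, -0.1169, 0.1913]
ee_rot: [[-0.076, -0.002, -0.997], [0.997, 0.0, -0.076], [0.001, -1.0, 0.002]]
wrist_force: [-0.5, 0.2, 0.1]
gripper_width: 0.576
```

Run:
```python
from station import r, eyes
from h import *
s=r.sense(); print(s["time_s"],s["tcp_pos"],s["gripper_width"])
plan(r,(655.6,-117,62),-175.7,8)
for n in("top","scene"):
    c=eyes.capture(n); u=proj(c,s["tcp_pos"]).astype(int); print(n,u)
    cv2.imwrite(f"pics/p_{n}.png",cv2.resize(c["img"][u[1]-60:u[1]+80,u[0]-80:u[0]+80],None,fx=4,fy=4,interpolation=cv2.INTER_CUBIC))
```

```text
6.75 [ 0.6556 -0.1169  0.1913] 0.5764039164480694
[-0.0, 16.2, -0.0, np.float64(0.0)] [-0.0, 16.1, -0.0, np.float64(0.0)] [-0.1, 16.2, -0.0, np.float64(0.0)] [0.0, 16.1, -0.0, np.float64(0.0)] [0.0, 16.2, -0.0, np.float64(0.0)] [-0.0, 16.2, -0.0, np.float64(0.0)] [-0.0, 16.1, -0.0, np.float64(0.0)] [-0.0, 16.2, -0.0, np.float64(0.0)] 
end [ 655.5912 -116.9618   61.984 ] -175.6303819777678
top [368 131]
scene [311 243]
```

View pics/p_scene.png

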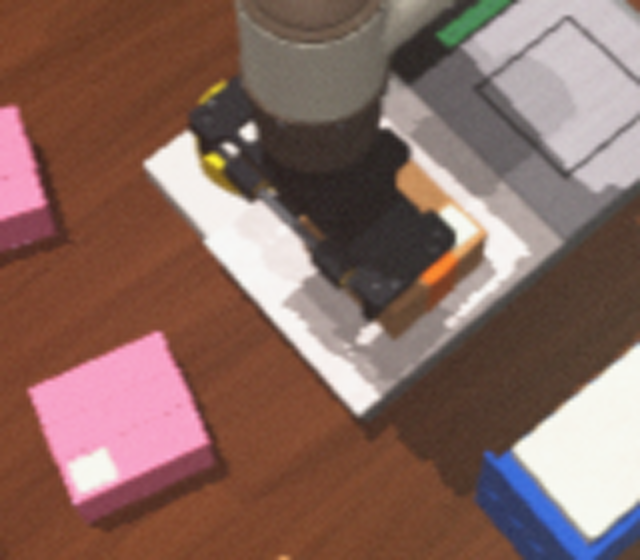

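View pics/p_top.png

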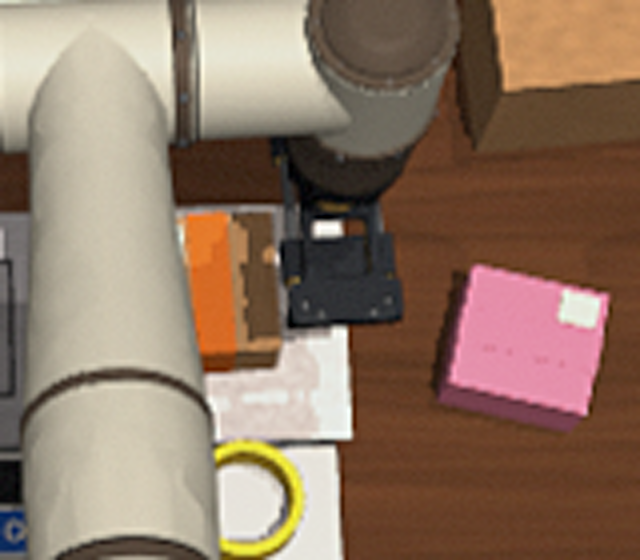

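The top view shows the fingers just on the parcel's -y side (the crop's right), clear of the tape and the pink boxes. I'll lower them.

play_rows(deltas=[108,0,16,0,0,108,0,18,0,0,108,0,20,0,0,108,0,20,0,0,108,0,20,0,0,108,0,20,0,0,108,0,12,0,0,108,0,3,0,0,108,0,0,0,0,108,0,0,0,0])

```text
time_s: 7.85
tcp_pos: [0.6567, -0.1161, 0.0648]
ee_rot: [[-0.079, 0.002, -0.997], [0.997, -0.0, -0.079], [-0.0, -1.0, -0.002]]
wrist_force: [0.1, -0.4, 0.4]
gripper_width: 0.581
```

Run:
```python
from station import r, eyes
from h import *
s=r.sense(); print(s["time_s"],s["tcp_pos"],s["wrist_force"])
for n in("top","scene"):
    c=eyes.capture(n); u=proj(c,s["tcp_pos"]).astype(int); print(n,u)
    cv2.imwrite(f"pics/q_{n}.png",cv2.resize(c["img"][u[1]-50:u[1]+50,u[0]-70:u[0]+70],None,fx=5,fy=5,interpolation=cv2.INTER_CUBIC))
```

```text
7.85 [ 0.6567 -0.1161  0.0648] [ 0.1219 -0.405   0.4165]
top [363 144]
scene [312 259]
```

View pics/q_scene.png

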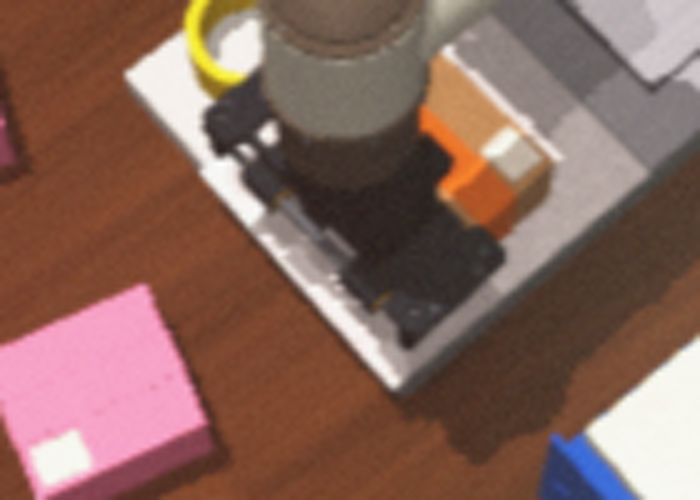

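play_rows(deltas=[108,4,2,0,0,108,4,1,0,0,108,3,0,0,0,108,2,0,0,0,108,2,0,0,0,108,2,0,0,0,108,3,0,0,0,108,4,0,0.1,0,108,5,0,0.2,0,108,5,0,0.2,0])

```text
time_s: 8.95
tcp_pos: [0.6527, -0.0821, 0.0605]
ee_rot: [[-0.078, -0.0, -0.997], [0.997, -0.0, -0.078], [-0.0, -1.0, 0.0]]
wrist_force: [1.1, -2.6, -0.7]
gripper_width: 0.575
```

Run:
```python
from station import r, eyes
from h import *
s=r.sense(); print(s["time_s"],s["tcp_pos"],s["wrist_force"],s["ee_rot"][:,2] if hasattr(s["ee_rot"],"shape") else s["ee_rot"])
for n in("top","scene"):
    c=eyes.capture(n); u=proj(c,s["tcp_pos"]).astype(int)
    cv2.imwrite(f"pics/r_{n}.png",cv2.resize(c["img"][u[1]-50:u[1]+50,u[0]-80:u[0]+60],None,fx=5,fy=5,interpolation=cv2.INTER_CUBIC))
```

```text
8.95 [ 0.6527 -0.0821  0.0605] [ 1.1267 -2.5638 -0.6767] [-0.997  -0.078   0.0001]
```

View pics/r_scene.png

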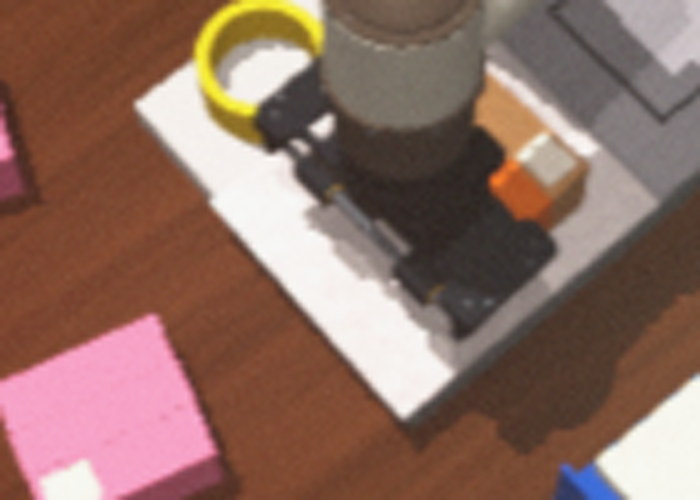

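View pics/r_top.png

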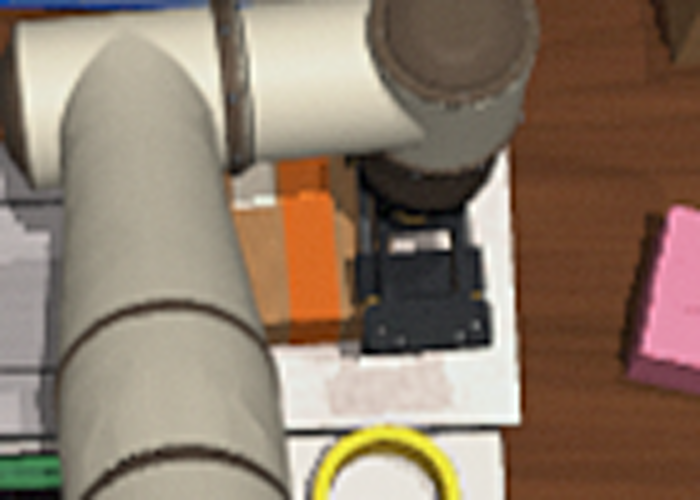

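In contact at about 2.6 N, and the parcel is moving square with the fingers. I'll keep pushing.

play_rows(deltas=[108,5,0,0.2,0.002,108,5.5,0,0.2,0.002,108,5.5,0,0.2,0.002,108,5.5,0,0.2,0.002,108,5.5,0,0.2,0.002,108,5.5,0,0.3,0.002,108,5.5,0,0.3,0.002,108,5.5,0,0.3,0.002,108,5.5,0,0.3,0.002,108,5.5,0,0.3,0.002])

```text
time_s: 10.05
tcp_pos: [0.6465, -0.0278, 0.0606]
ee_rot: [[-0.058, 0.0, -0.998], [0.998, -0.0, -0.058], [-0.0, -1.0, -0.0]]
wrist_force: [1.0, -3.7, -0.5]
gripper_width: 0.577
```

play_rows(deltas=[108,5.5,0,0.2,0.002,108,5.5,0,0.2,0.002,108,5.5,0,0.2,0.002,108,5.5,0,0.2,0.002,108,5.5,0,0.2,0.002,108,5.5,0,0.3,0.002,108,5.5,0,0.3,0.002,108,5.5,0,0.3,0.002,108,5.5,0,0.3,0.002,108,5.5,0,0.3,0.002])

```text
time_s: 11.05
tcp_pos: [0.6413, 0.027, 0.0606]
ee_rot: [[-0.038, 0.0, -0.999], [0.999, -0.0, -0.038], [-0.0, -1.0, -0.0]]
wrist_force: [0.7, -2.8, 1.0]
gripper_width: 0.58
```

Run:
```python
from station import r, eyes
from h import *
s=r.sense(); print(s["time_s"],s["tcp_pos"],s["wrist_force"],s["ee_rot"][:,2])
for n in("top","scene"):
    c=eyes.capture(n); u=proj(c,s["tcp_pos"]).astype(int)
    cv2.imwrite(f"pics/s_{n}.png",cv2.resize(c["img"][u[1]-50:u[1]+50,u[0]-80:u[0]+60],None,fx=5,fy=5,interpolation=cv2.INTER_CUBIC))
```

```text
11.05 [0.6413 0.027  0.0606] [ 0.6682 -2.7854  0.9513] [-0.9993 -0.0378 -0.    ]
```

View pics/s_scene.png

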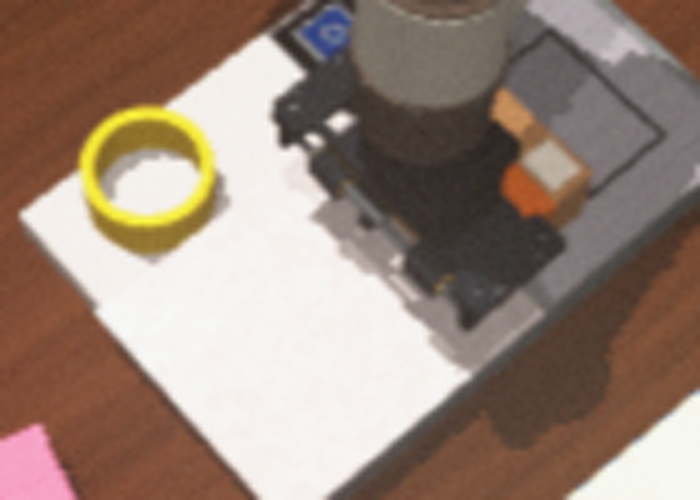

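View pics/s_top.png

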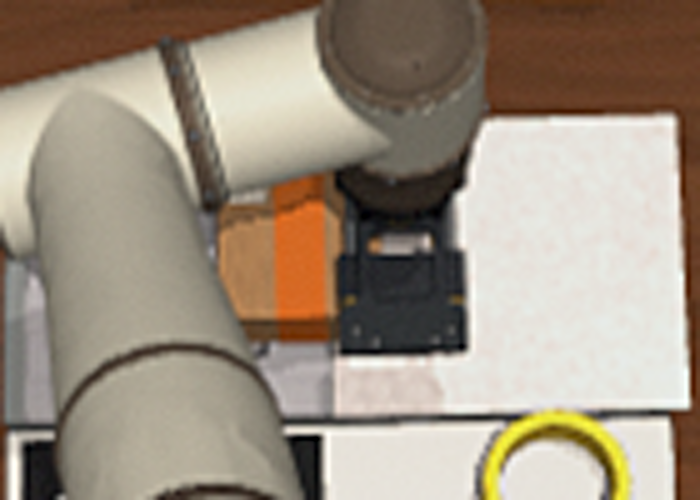

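play_rows(deltas=[108,6,0,0.3,0,108,6,0,0.3,0,108,6,0,0.3,0,108,6,0,0.3,0,108,6,0,0.3,0,108,6,0,0.3,0,108,6,0,0.3,0,108,6,0,0.3,0,108,6,0,0.2,0,108,6,0,0.2,0])

```text
time_s: 12.15
tcp_pos: [0.6361, 0.0869, 0.0605]
ee_rot: [[-0.038, -0.0, -0.999], [0.999, -0.0, -0.038], [-0.0, -1.0, 0.0]]
wrist_force: [0.7, -2.7, -0.9]
gripper_width: 0.578
```

play_rows(deltas=[108,4,0,0.1,0,108,2,0,0,0,108,0,0,0,0,108,-8,0,0,0,108,-20,0,0,0,108,-35,-10,0,0,108,-40,-30,0,0,108,-45,-30,0,0,108,-45,-30,0,0,108,-30,-20,0,0])

```text
time_s: 13.15
tcp_pos: [0.6445, -0.1267, 0.1786]
ee_rot: [[-0.036, 0.003, -0.999], [0.999, -0.0, -0.036], [-0.0, -1.0, -0.003]]
wrist_force: [1.1, 0.2, -0.6]
gripper_width: 0.576
```

Run:
```python
from station import r, eyes
from h import *
s=r.sense(); print(s["time_s"],s["tcp_pos"])
c=eyes.capture("top");cv2.imwrite("pics/t1.png",cv2.resize(c["img"][110:225,230:385],None,fx=5,fy=5,interpolation=cv2.INTER_CUBIC))
c=eyes.capture("scene");cv2.imwrite("pics/s1.png",cv2.resize(c["img"][150:290,280:440],None,fx=4,fy=4,interpolation=cv2.INTER_CUBIC))
```

```text
13.15 [ 0.6445 -0.1267  0.1786]
```

View pics/t1.png

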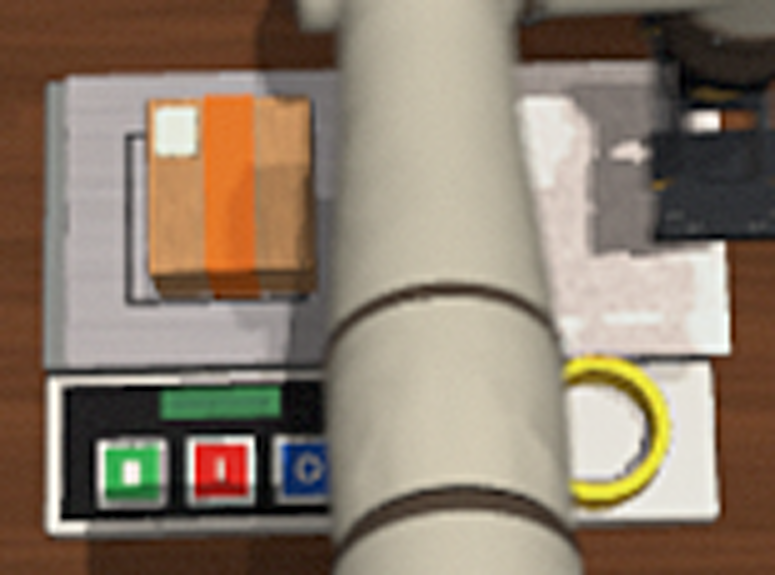

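View pics/s1.png

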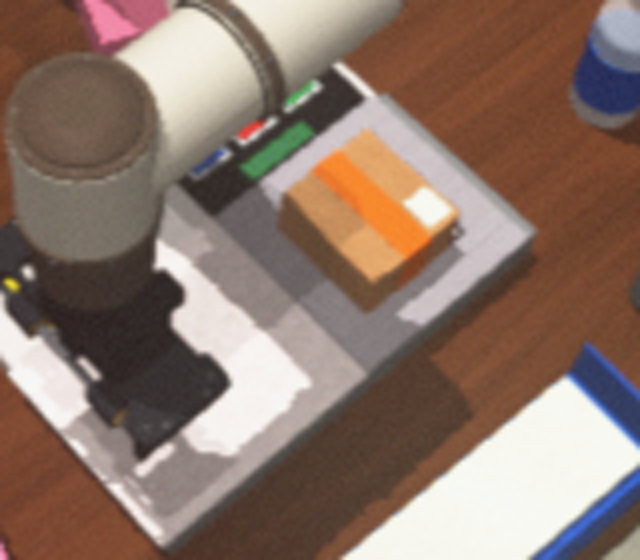

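The parcel stands upright and square on the plate, a little short of the mark on the y side. The keys are still clear. I'll measure what's left to push.

Run:
```python
from station import r, eyes
from h import *
t=eyes.capture("top");s=eyes.capture("scene")
T=lambda p:[((u+.5)/5-.5+230,(v+.5)/5-.5+110) for u,v in p]
S=lambda p:[((u+.5)/4-.5+280,(v+.5)/4-.5+150) for u,v in p]
for n,c,p in(("top",t,T([(148,101),(311,98),(314,268),(150,271)])),("scene",s,S([(458,215),(369,281),(282,201),(369,130)]))):
    w=np.array([onz(c,u,v,.11)[:2]*1000 for u,v in p]); rc=cv2.minAreaRect(w.astype(np.float32))
    e=w[0]-w[1]+w[3]-w[2]; print(n,w.round(0).tolist(),w.mean(0),rc[1],np.degrees(np.arctan2(-e[0],e[1])))
print("base front edge top",[onz(t,u,v,.05)*1000 for u,v in T([(153,293),(312,289)])])
print(r.sense()["tcp_pos"])
```

```text
top [[687.0, 208.0], [690.0, 108.0], [582.0, 104.0], [579.0, 203.0]] [634.4674 155.6347] (108.68119049072266, 99.66948699951172) 1.6784879009028824
scene [[684.0, 204.0], [683.0, 106.0], [584.0, 100.0], [578.0, 202.0]] [632.1742 152.9745] (106.05750274658203, 102.00447082519531) 1.475717015019764
base front edge top [array([581.8342, 207.7045,  50.    ]), array([585.4316, 108.2038,  50.    ])]
[ 0.6439 -0.1246  0.1763]
```

play_rows(deltas=[108,35,10,0,0,108,40,25,0,0,108,40,30,0,0,108,35,30,0,0,108,25,20,0,0,108,15,0,0,0,108,8,0,0,0,108,4,0,0,0,108,0,0,0,0,108,0,0,0,0])

```text
time_s: 14.35
tcp_pos: [0.637, 0.0774, 0.0622]
ee_rot: [[-0.037, 0.002, -0.999], [0.999, 0.001, -0.037], [0.001, -1.0, -0.002]]
wrist_force: [-0.6, 0.8, 0.5]
gripper_width: 0.577
```

play_rows(deltas=[108,5,1,0,0,108,5,0,0,0,108,4,0,0,0,108,2,0,0.1,0,108,3,0,0.5,0,108,3,0,0.6,0,108,3,0,0.6,0,108,3,0,0.6,0,108,2,0,0.4,0,108,0,0,0,0])

```text
time_s: 15.35
tcp_pos: [0.6325, 0.1086, 0.0601]
ee_rot: [[-0.038, 0.0, -0.999], [0.999, 0.0, -0.038], [0.0, -1.0, -0.0]]
wrist_force: [0.6, -0.3, 0.9]
gripper_width: 0.58
```

play_rows(deltas=[108,0,0,0,0,108,-5,0,0,0,108,-20,0,0,0,108,-35,-10,0,0,108,-45,-30,0,0,108,-45,-30,0,0,108,-45,-30,0,0,108,-40,-30,0,0,108,-20,-10,0,0,108,0,0,0,0])

```text
time_s: 16.35
tcp_pos: [0.6426, -0.1396, 0.1956]
ee_rot: [[-0.034, 0.005, -0.999], [0.999, -0.0, -0.034], [-0.0, -1.0, -0.005]]
wrist_force: [0.2, 0.6, 0.7]
gripper_width: 0.575
```

Run:
```python
from station import r, eyes
from h import *
s=r.sense(); print(s["time_s"],s["tcp_pos"])
c=eyes.capture("top");cv2.imwrite("pics/t2.png",cv2.resize(c["img"][110:225,230:385],None,fx=5,fy=5,interpolation=cv2.INTER_CUBIC))
c=eyes.capture("scene");cv2.imwrite("pics/s2.png",cv2.resize(c["img"][150:290,280:440],None,fx=4,fy=4,interpolation=cv2.INTER_CUBIC))
```

```text
16.35 [ 0.6426 -0.1396  0.1956]
```

View pics/t2.png

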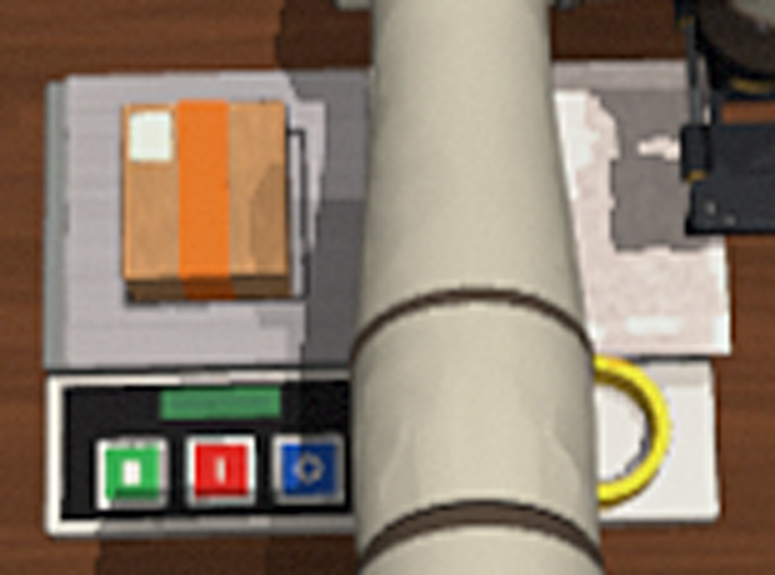

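View pics/s2.png

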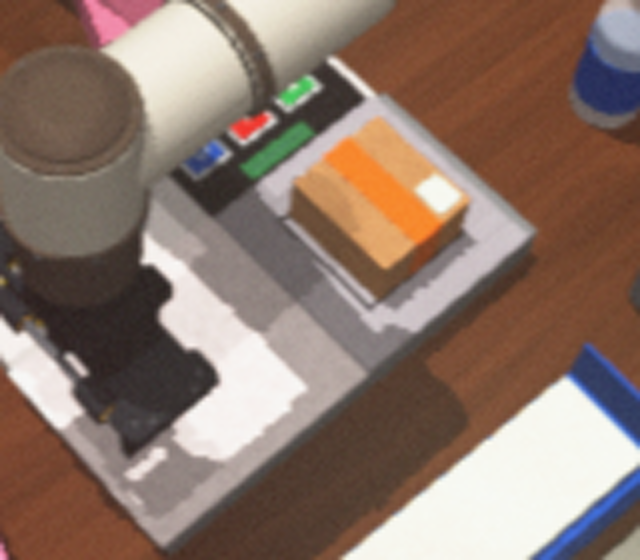

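Run:
```python
from station import r, eyes
from h import *
t=eyes.capture("top");s=eyes.capture("scene")
T=lambda p:[((u+.5)/5-.5+230,(v+.5)/5-.5+110) for u,v in p]
S=lambda p:[((u+.5)/4-.5+280,(v+.5)/4-.5+150) for u,v in p]
for n,c,p in(("top",t,T([(123,105),(286,101),(290,274),(124,277)])),("scene",s,S([(469,197),(382,268),(293,184),(380,119)]))):
    w=np.array([onz(c,u,v,.11)[:2]*1000 for u,v in p]); rc=cv2.minAreaRect(w.astype(np.float32))
    e=w[0]-w[1]+w[3]-w[2]; print(n,w.round(0).tolist(),w.mean(0),rc[1],np.degrees(np.arctan2(-e[0],e[1])))
print("base top",[onz(t,u,v,.05)*1000 for u,v in T([(126,298),(288,296)])])
plan(r,(469,218.5,195),-178,12)
```

```text
top [[684.0, 223.0], [688.0, 123.0], [578.0, 118.0], [575.0, 218.0]] [631.3137 170.7239] (110.3038558959961, 99.96834564208984) 1.8560829982036022
scene [[677.0, 222.0], [681.0, 122.0], [577.0, 118.0], [576.0, 217.0]] [627.8092 169.7319] (104.40919494628906, 100.15287017822266) 1.5468698961285352
base top [array([578.4249, 224.4936,  50.    ]), array([580.7425, 123.1354,  50.    ])]
[30.0, -0.0, 13.0, np.float64(0.0)] [30.0, -1.0, 13.0, np.float64(0.0)] [30.0, 0.0, 14.0, np.float64(0.0)] [30.0, -0.0, 13.0, np.float64(0.0)] [30.0, -0.0, 13.0, np.float64(0.0)] [30.0, -1.0, 13.0, np.float64(0.0)] [30.0, 0.0, 13.0, np.float64(0.0)] [30.0, -0.0, 14.0, np.float64(0.0)] [30.0, -0.0, 13.0, np.float64(0.0)] [30.0, -1.0, 13.0, np.float64(0.0)] [31.0, 0.0, 13.0, np.float64(0.0)] [30.0, -0.0, 13.0, np.float64(0.0)] 
end [469.3485 218.9465 194.9722] -177.78057542431824
```

The parcel centre is within about 2 mm of the square centre in both views, with matching yaw. For the print key I'll turn the gripper 90° so that its long body stays clear of the parcel.

Run:
```python
from station import r, eyes
from h import *
print(r.sense()["joints"])
plan(r,(468.5,218.5,195),-88,14)
```

```text
[  2.1478  26.2458   2.6671  -0.0409 -66.5475   0.0879]
[26.0, -0.0, 11.0, np.float64(-0.112)] [27.0, -0.0, 9.0, np.float64(-0.112)] [27.0, -1.0, 5.0, np.float64(-0.112)] [28.0, 0.0, 2.0, np.float64(-0.112)] [29.0, -0.0, -1.0, np.float64(-0.112)] [27.0, -0.0, -4.0, np.float64(-0.112)] [28.0, -1.0, -7.0, np.float64(-0.112)] [26.0, 0.0, -10.0, np.float64(-0.112)] [25.0, 0.0, -13.0, np.float64(-0.112)] [23.0, -0.0, -16.0, np.float64(-0.112)] [22.0, -0.0, -18.0, np.float64(-0.112)] [19.0, -1.0, -20.0, np.float64(-0.112)] [17.0, 0.0, -23.0, np.float64(-0.112)] [14.0, -0.0, -24.0, np.float64(-0.112)] 
end [468.4759 218.2575 194.9722] -87.9407931478051
```

play_rows(deltas=[255,26,0,11,-0.112,255,27,0,9,-0.112,255,27,0,5,-0.112,255,28,0,2,-0.112,255,29,0,-1,-0.112,255,27,0,-4,-0.112,255,28,0,-7,-0.112,255,26,0,-10,-0.112,255,25,0,-13,-0.112,255,23,0,-16,-0.112])

```text
time_s: 17.55
tcp_pos: [0.5175, 0.1186, 0.1924]
ee_rot: [[-0.919, -0.002, -0.395], [0.395, -0.001, -0.919], [0.001, -1.0, 0.001]]
wrist_force: [0.1, -0.2, 0.6]
gripper_width: 0.007
```

play_rows(deltas=[255,22,0,-18,-0.112,255,19,0,-20,-0.112,255,17,0,-23,-0.112,255,14,0,-24,-0.112,255,0,0,0,0,255,0,25,0,0,255,0,35,0,0,255,0,35,0,0,255,0,20,0,0,255,0,0,0,0])

```text
time_s: 18.55
tcp_pos: [0.4669, 0.2158, 0.0748]
ee_rot: [[-0.999, -0.007, 0.035], [-0.035, -0.005, -0.999], [0.007, -1.0, 0.005]]
wrist_force: [0.4, -0.5, 0.4]
gripper_width: 0.007
```

Run:
```python
from station import r, eyes
from h import *
s=r.sense(); print(s["time_s"],s["tcp_pos"],s["gripper_width"],s["wrist_force"])
plan(r,(468.5,218.5,37),-88,1)
for n in("top","scene"):
    c=eyes.capture(n); u=proj(c,s["tcp_pos"]).astype(int); print(n,u)
    cv2.imwrite(f"pics/g_{n}.png",cv2.resize(c["img"][u[1]-50:u[1]+50,u[0]-60:u[0]+60],None,fx=5,fy=5,interpolation=cv2.INTER_CUBIC))
```

```text
18.55 [0.4669 0.2158 0.0748] 0.006945823302336998 [ 0.3735 -0.5393  0.4201]
[-1.7, 37.8, -2.6, np.float64(-0.0)] 
end [468.5191 218.4973  37.0115] -88.01288613469924
top [255 202]
scene [352 164]
```

View pics/g_scene.png

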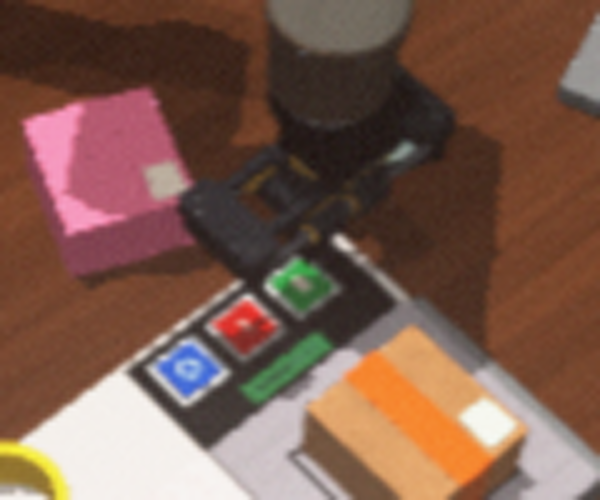

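View pics/g_top.png

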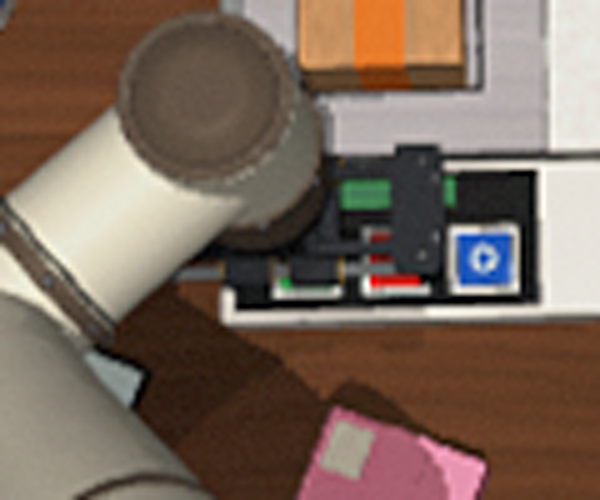

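The fingertips are over the green key and the body is clear of the parcel. I'll descend to just above the key.

play_rows(deltas=[255,-1.7,10,-2.6,0,255,0,12,0,0,255,0,10,0,0,255,0,5,0,0,255,0,1,0,0,255,0,0,0,0,255,0,0,0,0,255,0,0,0,0,255,0,0,0,0,255,0,0,0,0])

```text
time_s: 19.65
tcp_pos: [0.4711, 0.2202, 0.0405]
ee_rot: [[-0.999, 0.0, 0.035], [-0.035, 0.0, -0.999], [-0.0, -1.0, -0.0]]
wrist_force: [0.0, -0.2, -0.2]
gripper_width: 0.01
```

Run:
```python
from station import r, eyes
from h import *
for i in range(3):
    s=r.sense(); print(s["time_s"],s["tcp_pos"],s["wrist_force"]); eyes.capture("top")
```

```text
19.65 [0.4711 0.2202 0.0405] [ 0.0434 -0.2336 -0.232 ]
19.7 [0.4711 0.2202 0.0404] [-0.5082 -0.0982  0.031 ]
19.75 [0.471  0.2202 0.0404] [ 0.575  -0.1857 -0.1733]
```

play_rows(deltas=[255,1.3,1,0.8,0,255,1,2,0.8,0,255,0,1,0,0,255,0,1,0,0,255,0,1,0,0,255,0,0.5,0,0,255,0,0.4,0,0,255,0,0,0,0,255,0,0,0,0,255,0,0,0,0])

```text
time_s: 20.8
tcp_pos: [0.4688, 0.2184, 0.0335]
ee_rot: [[-0.999, 0.0, 0.035], [-0.035, 0.0, -0.999], [-0.0, -1.0, -0.0]]
wrist_force: [-1.6, -0.6, 4.6]
gripper_width: 0.006
```

Run:
```python
from station import r, eyes
from h import *
for i in range(2):
    s=r.sense(); print(s["time_s"],s["tcp_pos"],s["wrist_force"]); eyes.capture("top")
```

```text
20.8 [0.4688 0.2184 0.0335] [-1.5564 -0.5858  4.5693]
20.85 [0.4688 0.2185 0.0335] [-1.7637 -1.0717  4.9301]
```

Contact at about 4.7 N. I'll add 0.7 mm, hold 0.8 s and check.

play_rows(deltas=[255,0,0.4,0,0,255,0,0.3,0,0,255,0,0,0,0,255,0,0,0,0,255,0,0,0,0,255,0,0,0,0,255,0,0,0,0,255,0,0,0,0,255,0,0,0,0,255,0,0,0,0])

```text
time_s: 21.9
tcp_pos: [0.4688, 0.2184, 0.0329]
ee_rot: [[-0.999, 0.0, 0.035], [-0.035, -0.0, -0.999], [-0.0, -1.0, 0.0]]
wrist_force: [-1.8, -0.3, 5.7]
gripper_width: 0.006
```

play_rows(deltas=[255,0,-1,0,0,255,0,-5,0,0,255,0,-25,0,0,255,0,-40,0,0,255,0,-40,0,0,255,20,-30,0,0,255,20,-20,0,0,255,0,0,0,0,255,0,0,0,0,255,0,0,0,0])

```text
time_s: 22.9
tcp_pos: [0.4287, 0.2168, 0.1923]
ee_rot: [[-0.999, -0.002, 0.035], [-0.035, -0.001, -0.999], [0.002, -1.0, 0.001]]
wrist_force: [-0.3, -0.7, -0.1]
gripper_width: 0.001
```

Run:
```python
from station import r, eyes
from h import *
s=r.sense(); print(s["time_s"],s["tcp_pos"],s["wrist_force"])
c=eyes.capture("top");cv2.imwrite("pics/t3.png",cv2.resize(c["img"][110:225,230:385],None,fx=5,fy=5,interpolation=cv2.INTER_CUBIC))
c=eyes.capture("scene");cv2.imwrite("pics/s3.png",c["img"])
cv2.imwrite("pics/s3c.png",cv2.resize(c["img"][150:290,280:440],None,fx=4,fy=4,interpolation=cv2.INTER_CUBIC))
```

```text
22.9 [0.4287 0.2168 0.1923] [-0.2603 -0.6585 -0.0739]
```

View pics/s3c.png

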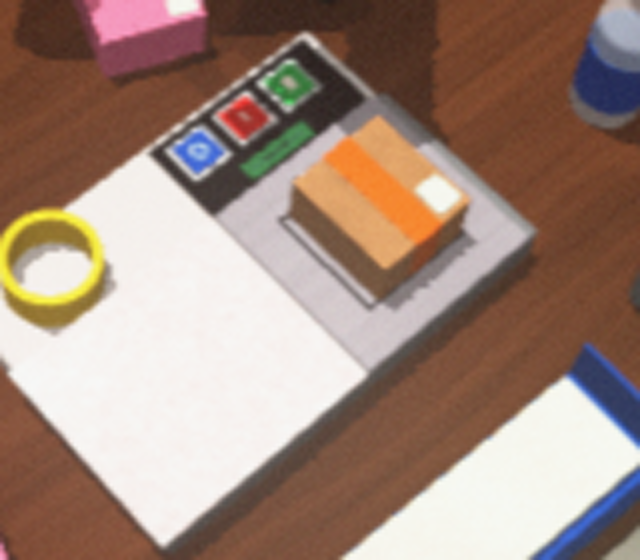

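View pics/t3.png

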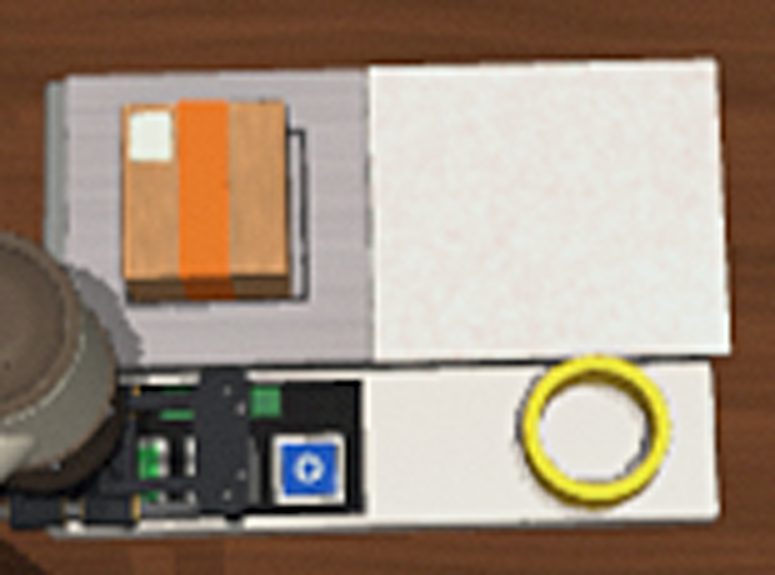

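View pics/s3.png

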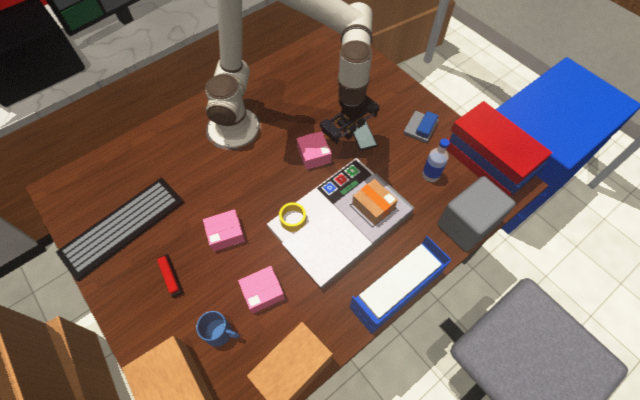

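Everything else on the desk is in place. However, the parcel's base edge in the top view hints at a y offset of about 5 mm against my top-face measurement, so I'll zoom in before handing in.

Run:
```python
from station import r, eyes
from h import *
t=eyes.capture("top");s=eyes.capture("scene")
# average for noise
ti=np.mean([eyes.capture("top")["img"].astype(float) for _ in range(4)],0).astype(np.uint8)
si=np.mean([eyes.capture("scene")["img"].astype(float) for _ in range(4)],0).astype(np.uint8)
a=cv2.resize(ti[125:175,250:296],None,fx=12,fy=12,interpolation=cv2.INTER_CUBIC)
b=cv2.resize(si[175:230,345:405],None,fx=10,fy=10,interpolation=cv2.INTER_CUBIC)
cv2.imwrite("pics/z_t.png",a);cv2.imwrite("pics/z_s.png",b)
# predicted base/top corners for parcel exactly at square centre (631.5,169.2) yaw 1.9
def box(cx,cy,yaw,z,hx=.055,hy=.05):
    c,S=np.cos(yaw),np.sin(yaw)
    return [(cx+c*x-S*y,cy+S*x+c*y,z) for x,y in((hx,hy),(hx,-hy),(-hx,-hy),(-hx,hy))]
for z in(.05,.11):
    print(z,"top",[((proj(t,p)-[250,125]+.5)*12-.5).round().tolist() for p in box(.6334,.1694,.033,z)])
    print(z,"scene",[((proj(s,p)-[345,175]+.5)*10-.5).round().tolist() for p in box(.6271,.1684,.033,z)])
print("sq top",[((proj(t,p)-[250,125]+.5)*12-.5).round().tolist() for p in box(.6334,.1694,.033,.05,.0565,.0565)])
print("sq scene",[((proj(s,p)-[345,175]+.5)*10-.5).round().tolist() for p in box(.6271,.1684,.033,.05,.0565,.0565)])
```

```text
0.05 top [[90.0, 140.0], [468.0, 132.0], [473.0, 534.0], [89.0, 542.0]]
0.05 scene [[497.0, 339.0], [286.0, 512.0], [62.0, 293.0], [271.0, 130.0]]
0.11 top [[63.0, 63.0], [455.0, 55.0], [460.0, 471.0], [62.0, 480.0]]
0.11 scene [[525.0, 253.0], [307.0, 430.0], [74.0, 205.0], [290.0, 38.0]]
sq top [[66.0, 136.0], [493.0, 126.0], [498.0, 539.0], [65.0, 548.0]]
sq scene [[513.0, 331.0], [275.0, 526.0], [45.0, 301.0], [281.0, 117.0]]
```

View pics/z_t.png

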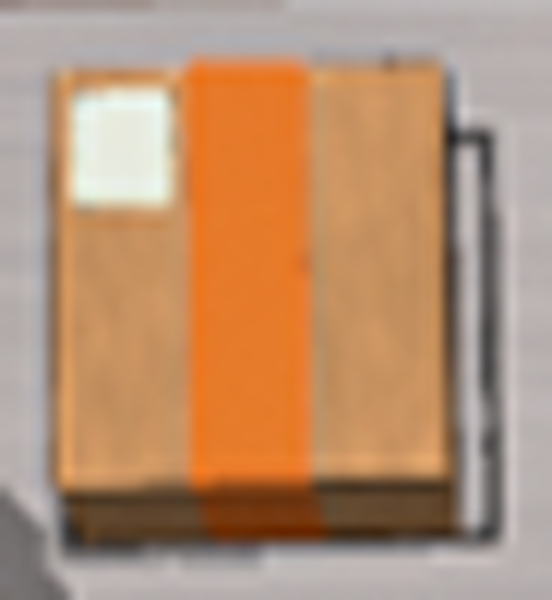

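View pics/z_s.png

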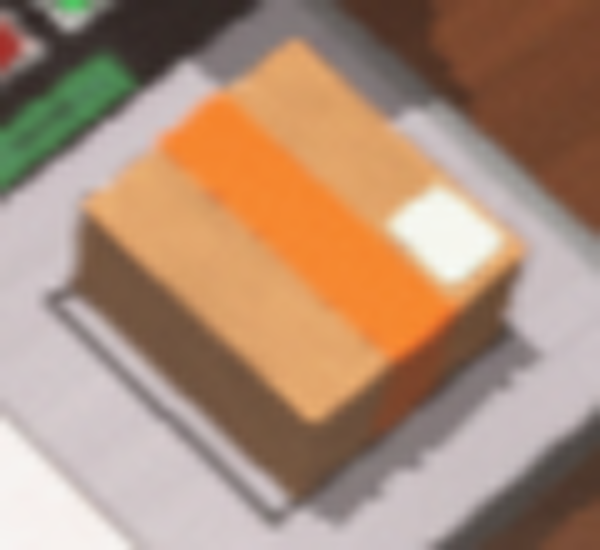

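The parcel's base lies inside the outline in both views, about 2–4 mm past centre in +y and about 1 mm off in x. That is within the 6.5 mm margin, and the label is already printed, so nudging it now would do more harm than good. I'm handing in.

Run:
```python
from station import r
print(r.finish_job(), r.sense()["time_s"])
```

```text
the job is handed in; nothing more can be done
the job is handed in; nothing more can be done
```

I did the whole sequence in order and handed the job in at about 23 s. No verdict was reported.

- **Zero key:** with the plate empty, I held the blue key at about 5.5–6.5 N for over 0.5 s.
- **Parcel:** I slid it onto the plate with two low fingertips at about 3 N, then backed the arm off. It is upright and square to the plate.
- **Print key:** I held the green key at about 4.6–5.7 N for over 1 s, then withdrew. The red key was never touched.

**Last checks:**
- **Wrist force:** it read about zero.
- **Bystanders:** the tape roll, bottle, mug and the other things looked unmoved in the pictures.
- **Parcel yaw:** it agreed with the plate to within about 1°.
- **Parcel centring:** the measurements disagreed slightly. The first corner readings on the parcel's top face put it 1–2 mm from centre. The enlarged crops gave about 2 mm past centre in y from the top face and about 4 mm from the base edges, still inside the printed square. I left it there so as not to disturb the parcel after printing.

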